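Refit the snap ring that keeps a gear on its spindle

TASK

Fit the bright steel snap ring onto the spindle that carries the orange gear: pinch its two upright eyes together so that the ring spreads open, carry it over the spindle's head, and lower it until it lies flat on the gear. Then let go so that it closes into the groove under the head. Leave the rusty old ring with the broken eye where it is.

Things in the scene. Friction and masses are not known exactly. Their poses are not given: they have to be found in the camera images.
- ring: Good snap ring: bright steel, 130 g, flat on the bench, bar 7 wide, 8 mm thick. Two jaws hinged at the rear (x = -50 mm) cross in front, each ending in an upright tab with an eye, 14 long (x), 5 thick (y), top 34 mm above the underside, at x = 45, y = +-28 mm at rest (64 mm over the outsides). Origin: loop centre on the underside; z up, x to the eyes. Any yaw will do when fitted.
- ring_left (a joint): Spread of the steel ring, rad: 0 shut, 0.24 at its stop, about 0.02 in the groove. Sprung shut. Pinching the tabs from outside along the ring's y spreads both jaws equally: 3 N to start, 7 N at the stop, 30 N just holds it there. At the stop the tabs are at x = 49, y = +-5 mm (14 mm over the outsides); the loop's opening in y at the origin grows from 23 to 45 mm.
- old_ring: The worn-out ring to leave alone: rusty dark brown, same size and frame as the steel ring, but one of its two eyes is broken off.
- groove (a point): On the spindle axis at the orange gear's top face, 65 mm above the bench, z up; the fitted ring's origin belongs here. Groove: 25 mm neck from here to 15 mm up; above it a 34 mm steel head, tapering to 20 mm from 25 to 35 mm up. Gear 105 mm across, on a fixed white housing 130 x 130 mm. The second white housing has the same spindle without a gear; not to be used.

How it is judged:
By the outcome, as a careful person would: the job done as asked, in the order asked, and still so for the second after the job is handed in, with the robot touching nothing.
It also fails if it takes over 35 s, if anything falls off the work surface, if the arm or the gripper's body presses on something with over 40 N, if the wrist force passes 120 N, or if a joint passes its speed limit or range.

ROBOT

A 6-joint arm with a two-finger parallel gripper is mounted at the origin on the work surface. World frame = base frame: x ahead of the robot, y to its left, z up, the work surface at z = 0. Lengths are in m, angles in degrees, forces in N, time in s.
With the tool pointing down it reaches from about 0.25 to 0.725 m from the base axis. Payload 9.7 kg.
Tool frame: the origin (TCP) lies midway between the tips of the shut fingers; the grasp point (between the pads) lies 19 mm behind it; z points along the fingers, y is the line along which they close (so a half turn about z gives the same grasp; the last joint's range is limited). The gripper opens to 85 mm and grips with 20 to 120 N. Pads are 22 mm wide; open, the fingers measure 114 mm over their backs; the gripper's body (76 mm by 85 mm) begins 54 mm behind the grasp point. The pads swing forward as they close: fully open they stand 13 mm farther back than shut.
Start: joints at [77.12, 4.979, 10.078, 95.1, 0, 90], TCP at [0.123, 0.536, 0.231] pointing down, gripper open.
Joint ranges: [-179.16, 179.16], [-48.56, 103.87], [-65.8, 70.77], [-126.05, 130.52], [-82.76, 87.17], [-180, 180]. Speed limits (degrees/s): [127.2, 127.2, 147.25, 180, 180, 180].

INTERFACE

Orientations are given as [roll, pitch, yaw] about the fixed x, y, z axes, in that order (R = Rz(yaw) Ry(pitch) Rx(roll)).
In Python, from workcell import bot gives the robot as it stands.
- The arm moves only by the shell command python3 -m crank 'ROWS' [FORCE]. ROWS is JSON, a list of rows, each an object with "gripper": the finger opening in mm, from 0 to 85.4; "travel": the shift along the tool's x, y, z in mm, a list of three; "twist": the turn, a rotation vector about the tool's x, y, z in rad, a list of three. In form: [{"gripper": gripper, "travel": [tx, ty, tz], "twist": [rx, ry, rz]}, ...]. A call has 1 to 12 rows; each row shifts and turns the commanded pose from where the row before left it, along the tool's axes as they then stand; what a row does not reach is not made up. A row lasts 1/8 s, in which the tool goes at most 62.5 mm and 10.7 degrees, less where a joint would pass 70% of its speed; a pose out of reach is approached as far as the arm can. A call is refused whole if a number of a shift passes 62.5 or a number of a turn 0.188, either way. A call with a gripper value outside its range is refused whole. The fingers move at their own pace and stop on an object; FORCE is the grip in N (left out, the last holds). Time passes only in rows, so rows that do not move let the fingers close. It gives the time, the measured TCP pose, the force, the opening and the grip force at its end, in the units of the state.
- bot.get_obs(): the state, without advancing time (a new reading comes with each control period).
- bot.camera(name): name is "scene" or "top" or "wrist"; returns the picture (384x512x3 uint8, red, green, blue); there is no depth.
- bot.calibration(name): a dict with "vfov" (degrees; the focal length in pixels is half the picture's height over the tangent of half this angle, whatever the lens; pixels are square), "cx", "cy" (the principal point, pixels), "camera_from_world" (4x4, takes a point from world to camera coordinates). Camera axes: x right, y down, z forward; pixel columns grow to the right and rows downward; lengths in m; the calibration is good to about 2 mm. A picture is of the moment at which its call begins: read the wrist's pose just before it. calibration takes no time and is no camera call; for the wrist camera it gives the pose at the moment of the call.
- bot.job_done(): hands the job in; it is judged then, once.
The state is a dict: "time": time; "q": joint angles; "qd": joint speeds; "joint_efforts": joint torques, N m; "ee_pos": TCP position; "tcp_rot": TCP orientation; "wrist_force": force on the tool from outside, world axes, zero at the start; "torque": the same for the moment, N m; "opening": finger opening in m; "grasp_force": force on a finger pad.
Only numpy, scipy, OpenCV 4.12 (cv2) and the standard library are available. Lean on these libraries where they do the work, as an engineer would, in place of code of your own. Each camera call takes 0.05 s, during which the arm holds its last target. There are 200 camera calls.

## Working session

There is one attempt and no reset: what is moved stays moved. The work goes in short steps, Python scripts to look and compute and a shell command to move; the robot and the scene stay as the last step left them, time stands still between calls to the robot, and variables do not carry over. Pictures are saved under pics/ and viewed, at most 10 in all, crops included, and the job is handed in when it is done.

```bash
mkdir -p pics; ls; python3 - <<'E'
from workcell import bot
import cv2
print(bot.get_obs())
for n in("top","scene"):
    cv2.imwrite(f"pics/{n}0.png",bot.camera(n)[:,:,::-1]); print(n,bot.calibration(n))
E
```

```text
pics
{'time': 0.0, 'q': array([ 7.71200093e+01,  5.01122378e+00,  1.00352206e+01,  9.50995825e+01,
       -1.44140670e-03,  8.99996816e+01]), 'qd': array([ 0.07124743,  0.02944004, -0.01662859, -0.02329811,  0.01357242,
        0.02715982]), 'joint_efforts': array([ 2.11772473e-03, -5.20382309e+01,  4.64808798e+01,  1.59733160e-02,
        1.73679173e-04,  6.67503983e-06]), 'ee_pos': array([0.12255721, 0.53594077, 0.23058875]), 'tcp_rot': array([-1.79924414e+02,  1.44098535e-03,  1.67120330e+02]), 'wrist_force': array([-0.1237441 , -0.49576127,  0.13619193]), 'torque': array([ 0.05945261, -0.0083244 ,  0.01677223]), 'grasp_force': 0.0, 'opening': 0.0854627560841348}
top {'vfov': 44.43201566021866, 'cx': 250.42558275684794, 'cy': 195.82001010318265, 'camera_from_world': array([[ 0.00335158, -0.99972048,  0.02340381, -0.01946169],
       [-0.99295537, -0.00609909, -0.11833187,  0.50367587],
       [ 0.11844153, -0.02284234, -0.99269826,  1.14165768],
       [ 0.        ,  0.        ,  0.        ,  1.        ]])}
scene {'vfov': 50.07333909445853, 'cx': 254.283993269411, 'cy': 198.5158788571183, 'camera_from_world': array([[ 0.18113809,  0.98345674, -0.00135362, -0.08476252],
       [ 0.78102216, -0.14468882, -0.60751093, -0.33386485],
       [-0.59765658,  0.10898616, -0.79431016,  1.30005826],
       [ 0.        ,  0.        ,  0.        ,  1.        ]])}
```

View pics/top0.png

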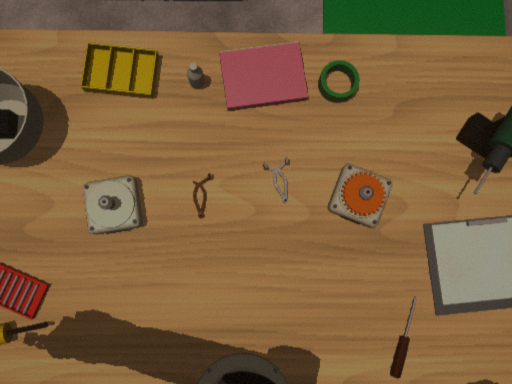

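View pics/scene0.png

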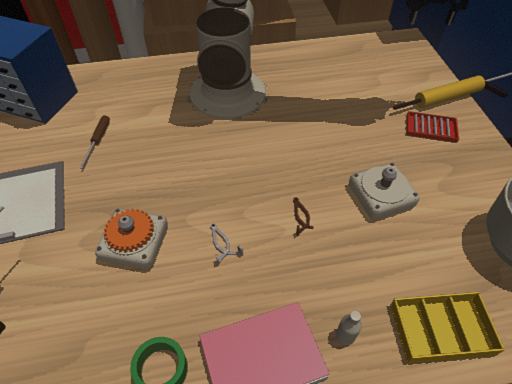

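Top view: the steel ring runs from its hinge at ~(285,200) to its eyes at ~(267,165) and (287,160). The old ring is at ~(202,195), and the orange gear's spindle at ~(366,192). I'll enlarge the ring and the gear.

```bash
cat > h.py <<'E'
from workcell import bot
import cv2, numpy as np
def ray(n,px,z,c=None):
    c=c or bot.calibration(n); f=192/np.tan(np.radians(c["vfov"]/2)); T=c["camera_from_world"]
    d=T[:3,:3].T@np.array([(px[0]-c["cx"])/f,(px[1]-c["cy"])/f,1]); o=-T[:3,:3].T@T[:3,3]
    return o+d*(z-o[2])/d[2]
def proj(n,p,c=None):
    c=c or bot.calibration(n); f=192/np.tan(np.radians(c["vfov"]/2)); T=c["camera_from_world"]
    q=T[:3,:3]@np.array(p)+T[:3,3]; return q[0]/q[2]*f+c["cx"],q[1]/q[2]*f+c["cy"]
E
python3 - <<'E'
from h import *
t=cv2.imread("pics/top0.png")
a=t[150:212,255:300]; b=t[160:230,325:397]
A=cv2.resize(a,None,fx=9,fy=9,interpolation=cv2.INTER_CUBIC)[:558]; B=cv2.resize(b,None,fx=5,fy=5,interpolation=cv2.INTER_CUBIC)
o=np.zeros((558,A.shape[1]+B.shape[1],3),np.uint8); o[:,:A.shape[1]]=A; o[:B.shape[0],A.shape[1]:]=B
print(o.shape,A.shape); cv2.imwrite("pics/crop1.png",o)
for px,z in(((267,165),.03),((287,160),.03),((285,200),.008),((366,192),.1),((366,192),.065)): print(ray("top",px,z))
for px,z in(((212,227),.03),((239,250),.03),((125,221),.1)): print('s',ray("scene",px,z))
E
```

```text
(558, 765, 3) (558, 405, 3)
[ 0.58208509 -0.05850401  0.03      ]
[ 0.59526588 -0.10897826  0.03      ]
[ 0.49624407 -0.10552102  0.008     ]
[ 0.50617677 -0.28813099  0.1       ]
[ 0.51069682 -0.29766463  0.065     ]
s [ 0.51550588 -0.10874266  0.03      ]
s [ 0.5876428  -0.05674432  0.03      ]
s [ 0.51325299 -0.29035096  0.1       ]
```

View pics/crop1.png

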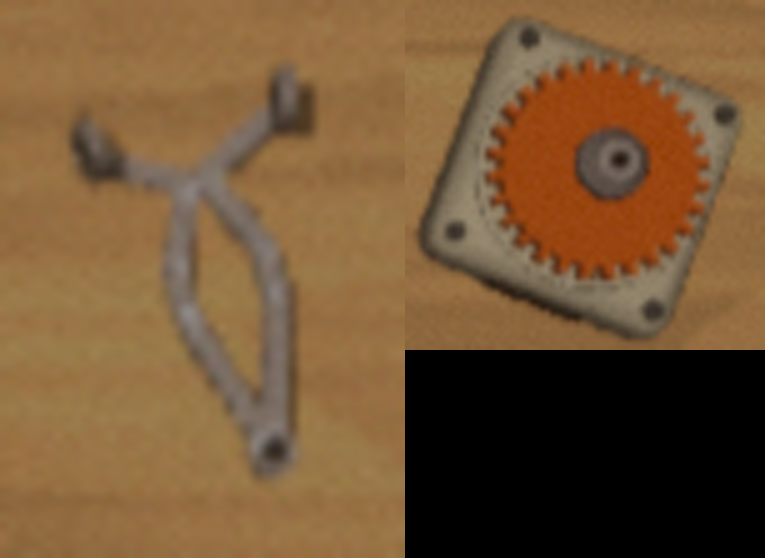

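Crop: the hinge is at crop (272,447), top pixel (285,200). The eyes are at top pixels (266,165) and (287,160), and the spindle's head is at ~(367,192). Hinge to mid-eyes comes out at 95 mm, as it should, and the ring's heading is about 13°. Next I move above the ring.

```bash
python3 -m crank '[{"gripper":85,"travel":[-46,-39,0],"twist":[0,0,0]},{"gripper":85,"travel":[-46,-39,0],"twist":[0,0,0]},{"gripper":85,"travel":[-46,-39,0],"twist":[0,0,0]},{"gripper":85,"travel":[-46,-39,0],"twist":[0,0,0]},{"gripper":85,"travel":[-46,-39,0],"twist":[0,0,0]},{"gripper":85,"travel":[-46,-39,0],"twist":[0,0,0]},{"gripper":85,"travel":[-46,-39,0],"twist":[0,0,0]},{"gripper":85,"travel":[-46,-39,0],"twist":[0,0,0]},{"gripper":85,"travel":[-46,-39,0],"twist":[0,0,0]},{"gripper":85,"travel":[-46,-39,0],"twist":[0,0,-0.15]},{"gripper":85,"travel":[0,0,0],"twist":[0,0,-0.15]},{"gripper":85,"travel":[0,0,0],"twist":[0,0,-0.15]}]' 60
python3 - <<'E'
from h import *
print(bot.get_obs()["q"]); c=bot.calibration("wrist"); print(c)
T=c["camera_from_world"]; print(-T[:3,:3].T@T[:3,3])
for p in((.589,-.084,.02),(.5,-.105,0),(.51,-.295,.065)): print(proj("wrist",p,c))
E
```

```text
time: 1.6
ee_pos: [0.4843, 0.0524, 0.2306]
tcp_rot: [180.0, -0.1, -166.9]
wrist_force: [-0.1, 0.4, -0.2]
opening: 0.0846
grasp_force: 0.0
[ 6.17631689e+00 -3.55795745e+00  1.37978931e+00  9.50159949e+01
  3.62480603e-03 -6.89109953e+00]
{'vfov': 63.460830341553645, 'cx': 255.59193079391412, 'cy': 188.7171481239656, 'camera_from_world': array([[-2.27552646e-01,  9.73765753e-01,  2.27430782e-04,
         5.90194915e-02],
       [ 9.20378076e-01,  2.15000562e-01,  3.26617445e-01,
        -4.98818599e-01],
       [ 3.17999984e-01,  7.45319862e-02, -9.45156597e-01,
         2.22389721e-01],
       [ 0.00000000e+00,  0.00000000e+00,  0.00000000e+00,
         1.00000000e+00]])}
[0.40181182 0.03319997 0.37310255]
(np.float64(128.9755303151024), np.float64(214.36038396502954))
(np.float64(125.09191969194993), np.float64(137.84396406069789))
(np.float64(-99.38491255702087), np.float64(114.8707360991841))
```

```bash
python3 -m crank '[{"gripper":85,"travel":[-24,-52,0],"twist":[0,0,0]},{"gripper":85,"travel":[-24,-52,0],"twist":[0,0,0]},{"gripper":85,"travel":[-23,-52,0],"twist":[0,0,0]},{"gripper":85,"travel":[0,0,0],"twist":[0,0,0]}]'
python3 - <<'E'
from h import *
c=bot.calibration("wrist"); im=bot.camera("wrist")[:,:,::-1]; np.save("w1.npy",c,allow_pickle=True)
cv2.imwrite("pics/w1full.png",im)
print(proj("wrist",(.589,-.084,.02),c),proj("wrist",(.4966,-.1055,0.008),c))
cv2.imwrite("pics/w1.png",cv2.resize(im,None,fx=1.5,fy=1.5,interpolation=cv2.INTER_CUBIC))
E
```

```text
time: 2.1
ee_pos: [0.5892, -0.0856, 0.2288]
tcp_rot: [180.0, -0.2, -167.3]
wrist_force: [-0.6, 0.6, 0.4]
opening: 0.0847
grasp_force: 0.0
(np.float64(256.75600211909267), np.float64(159.14939288447587)) (np.float64(256.3518034084874), np.float64(72.06029787944021))
```

View pics/w1.png

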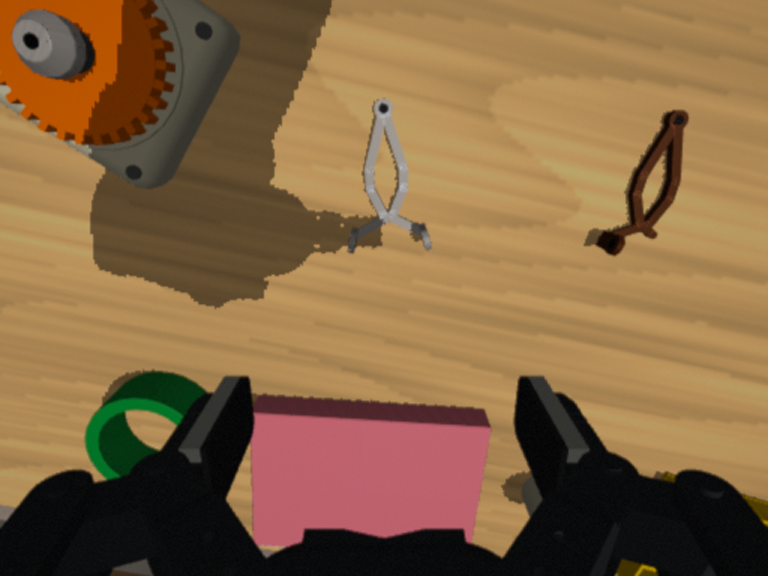

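Wrist view (×1.5): the hinge is at (383,107), the tab tops at (351,247) and (428,246), and the spindle's top hole at (31,41). My estimates agree to a few pixels. I'll refine with a zoom and an overlay of the model.

```bash
python3 - <<'E'
from h import *
c=np.load("w1.npy",allow_pickle=True).item(); im=cv2.imread("pics/w1full.png")
h=ray("wrist",(255.4,71.4),.008,c); print("hinge",h, "spindle",ray("wrist",(20.7,27.3),.100,c), "top",ray("top",(367.8,191.6),.1))
x0,y0,s=215,55,5.5
o=cv2.resize(im[y0:y0+125,x0:x0+90],None,fx=s,fy=s,interpolation=cv2.INTER_CUBIC)
for yaw,col in((13,(0,255,0)),):
    a=np.radians(yaw); R=np.array([[np.cos(a),-np.sin(a)],[np.sin(a),np.cos(a)]])
    org=h[:2]+R@[.05,0]; print("org",org)
    def P(x,y,z): 
        u,v=proj("wrist",[*(org+R@[x,y]),z],c); return (int((u-x0+.5)*s),int((v-y0+.5)*s))
    for sgn in(1,-1):
        for z,col in((.034,(0,255,0)),(.008,(255,0,0))):
            q=[P(.045+dx,sgn*.028+dy,z) for dx,dy in((-.007,-.0025),(.007,-.0025),(.007,.0025),(-.007,.0025))]
            cv2.polylines(o,[np.array(q)],True,col,1)
    cv2.circle(o,P(-.05,0,.008),4,(0,0,255),1); cv2.line(o,P(-.05,0,.008),P(.045,0,.008),(0,0,255),1)
cv2.imwrite("pics/w1z.png",o); print(o.shape)
E
```

```text
hinge [ 0.4961704  -0.10666738  0.008     ] spindle [ 0.5080748  -0.29265239  0.1       ] top [ 0.50715535 -0.29242834  0.1       ]
org [ 0.54488891 -0.09541983]
(688, 495, 3)
```

```bash
python3 - <<'E'
import cv2
o=cv2.imread("pics/w1z.png");cv2.imwrite("pics/w1zz.png",o[-600:])
E
```

```text
(no output)
```

View pics/w1zz.png

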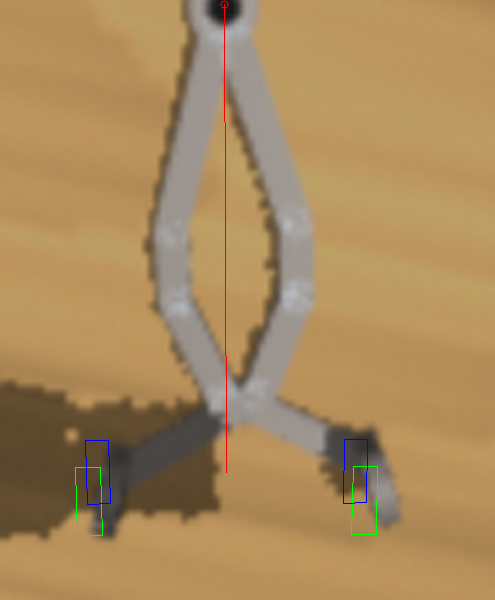

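The overlay shows the ring's heading is nearer 15° than 13°: the jaw crossing and tabs lie right of the red line. The spindle is at (0.5076,-0.2925), and the top and wrist cameras agree within 1 mm. Next I align and descend above the tabs.

```bash
python3 -m crank '[{"gripper":85,"travel":[-2,4,0],"twist":[0,0,-0.037]},{"gripper":85,"travel":[0,0,50],"twist":[0,0,0]},{"gripper":85,"travel":[0,0,50],"twist":[0,0,0]},{"gripper":85,"travel":[0,0,50],"twist":[0,0,0]},{"gripper":85,"travel":[0,0,35],"twist":[0,0,0]},{"gripper":85,"travel":[0,0,0],"twist":[0,0,0]},{"gripper":85,"travel":[0,0,0],"twist":[0,0,0]}]'
python3 - <<'E'
from h import *
o=bot.get_obs();print(o["ee_pos"],o["tcp_rot"])
im=bot.camera("wrist")[:,:,::-1]
cv2.imwrite("pics/w2.png",cv2.resize(im,None,fx=1.5,fy=1.5,interpolation=cv2.INTER_CUBIC))
E
```

```text
time: 3.02
ee_pos: [0.5899, -0.0778, 0.0486]
tcp_rot: [-179.9, 0.1, -164.9]
wrist_force: [0.4, 0.2, 0.5]
opening: 0.0846
grasp_force: 0.0
[ 0.58989072 -0.07775229  0.04856473] [-1.79946032e+02  1.35783159e-01 -1.64885846e+02]
```

View pics/w2.png

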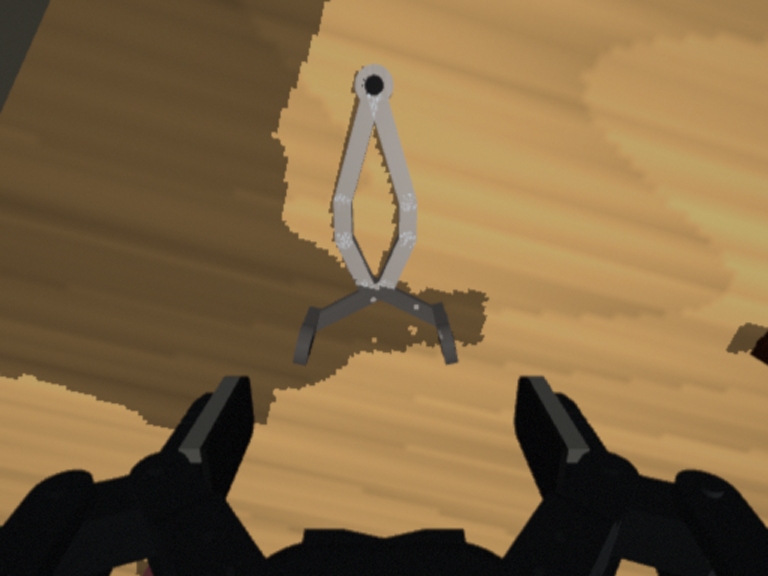

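The ring is now in line with the tool: hinge (374,85), crossing (375,288), tabs at (303,335) and (447,335). The gripper's axis is at column 383, about 3.4 mm to +y. I'll shift by that, descend and pinch.

```bash
python3 -m crank '[{"gripper":85,"travel":[0,-3.4,0],"twist":[0,0,0]},{"gripper":85,"travel":[0,0,21],"twist":[0,0,0]},{"gripper":85,"travel":[0,0,21],"twist":[0,0,0]},{"gripper":85,"travel":[0,0,0],"twist":[0,0,0]},{"gripper":5,"travel":[0,0,0],"twist":[0,0,0]},{"gripper":5,"travel":[0,0,0],"twist":[0,0,0]},{"gripper":5,"travel":[0,0,0],"twist":[0,0,0]},{"gripper":5,"travel":[0,0,0],"twist":[0,0,0]},{"gripper":5,"travel":[0,0,0],"twist":[0,0,0]},{"gripper":5,"travel":[0,0,0],"twist":[0,0,0]}]' 60
python3 - <<'E'
from h import *
im=bot.camera("wrist")[:,:,::-1]
cv2.imwrite("pics/w3.png",cv2.resize(im,None,fx=1.5,fy=1.5,interpolation=cv2.INTER_CUBIC))
E
```

```text
time: 4.32
ee_pos: [0.5924, -0.0821, 0.0075]
tcp_rot: [-179.9, 0.3, -165.0]
wrist_force: [1.9, -0.6, 11.3]
opening: 0.0079
grasp_force: 65.0
```

View pics/w3.png

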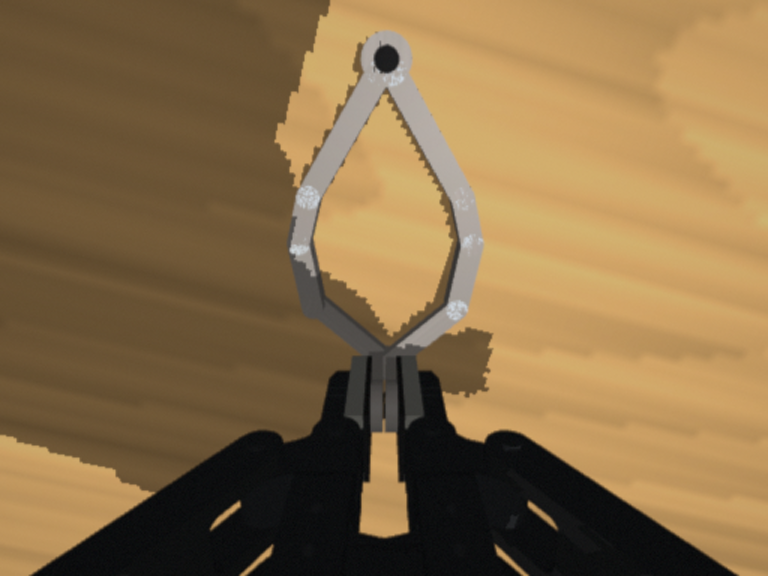

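The ring is spread wide and held by both tabs: hinge (386,57), loop sides at columns ~313 and 460. The hinge hole in the wrist view gives the ring's pose in the hand, so I lift gently and watch it.

```bash
cat >> h.py <<'E'
def hinge(im,w=(235,15,280,65)):
    g=im[w[1]:w[3],w[0]:w[2]].max(2); n,l,s,ce=cv2.connectedComponentsWithStats((g<60).astype(np.uint8))
    return [(ce[i]+w[:2],s[i,4]) for i in range(1,n) if 20<s[i,4]<300]
E
python3 - <<'E'
from h import *
im=cv2.resize(cv2.imread("pics/w3.png"),(512,384),interpolation=cv2.INTER_AREA); H=hinge(im); print(H)
o=bot.get_obs(); h=ray("wrist",H[0][0],.008); R=np.radians(o["tcp_rot"][2]); d=h-o["ee_pos"]
print(o["ee_pos"],"hinge",h,"tool x,y",d[0]*np.cos(R)+d[1]*np.sin(R), d[0]*np.sin(R)-d[1]*np.cos(R))
E
python3 -m crank '[{"gripper":5,"travel":[0,0,-10],"twist":[0,0,0]},{"gripper":5,"travel":[0,0,-20],"twist":[0,0,0]},{"gripper":5,"travel":[0,0,-30],"twist":[0,0,0]},{"gripper":5,"travel":[0,0,-40],"twist":[0,0,0]},{"gripper":5,"travel":[0,0,-35],"twist":[0,0,0]},{"gripper":5,"travel":[0,0,0],"twist":[0,0,0]},{"gripper":5,"travel":[0,0,0],"twist":[0,0,0]}]'
python3 - <<'E'
from h import *
im=bot.camera("wrist")[:,:,::-1]; cv2.imwrite("pics/w4.png",im); print(hinge(im)); print(bot.get_obs()["ee_pos"])
E
```

```text
[(array([257.1971831 ,  38.96713615]), np.int32(213))]
[ 0.59238264 -0.08205026  0.00749806] hinge [ 0.49445617 -0.10774329  0.008     ] tool x,y 0.10123930619213638 0.0005734167893948171
time: 5.25
ee_pos: [0.5898, -0.0817, 0.1387]
tcp_rot: [180.0, -0.0, -165.0]
wrist_force: [0.7, -0.1, -1.8]
opening: 0.0078
grasp_force: 63.1
[(array([256.84507042,  39.33802817]), np.int32(213))]
[ 0.58949227 -0.08161588  0.13805702]
```

The ring hangs rigidly, with the hinge pixel moved only 0.4. Its origin is 51 mm along tool x from the TCP, and its underside is 7.5 mm below the TCP. Next I carry it over the spindle.

```bash
python3 -m crank '[{"gripper":5,"travel":[8,-18,0],"twist":[0,0,0]},{"gripper":5,"travel":[16.5,-36.5,0],"twist":[0,0,0]},{"gripper":5,"travel":[16.5,-36.5,0],"twist":[0,0,0]},{"gripper":5,"travel":[16.5,-36.5,0],"twist":[0,0,0]},{"gripper":5,"travel":[16.5,-36.5,0],"twist":[0,0,0]},{"gripper":5,"travel":[8.5,-18.5,0],"twist":[0,0,0]},{"gripper":5,"travel":[0,0,0],"twist":[0,0,0]},{"gripper":5,"travel":[0,0,0],"twist":[0,0,0]}]'
python3 - <<'E'
from h import *
im=bot.camera("wrist")[:,:,::-1]; print(bot.get_obs()["ee_pos"],hinge(im))
print(proj("wrist",(.5076,-.2925,.1)))
cv2.imwrite("pics/w5full.png",im)
cv2.imwrite("pics/w5.png",cv2.resize(im,None,fx=1.5,fy=1.5,interpolation=cv2.INTER_CUBIC))
E
```

```text
time: 6.3
ee_pos: [0.5576, -0.2788, 0.139]
tcp_rot: [180.0, -0.0, -165.0]
wrist_force: [1.1, -0.2, -1.1]
opening: 0.0078
grasp_force: 63.2
[ 0.55778163 -0.27852891  0.13907875] [(array([239.6637931 ,  19.95689655]), np.int32(116)), (array([256.68821293,  39.23954373]), np.int32(263))]
(np.float64(254.82663527619587), np.float64(140.05758489489338))
```

View pics/w5.png

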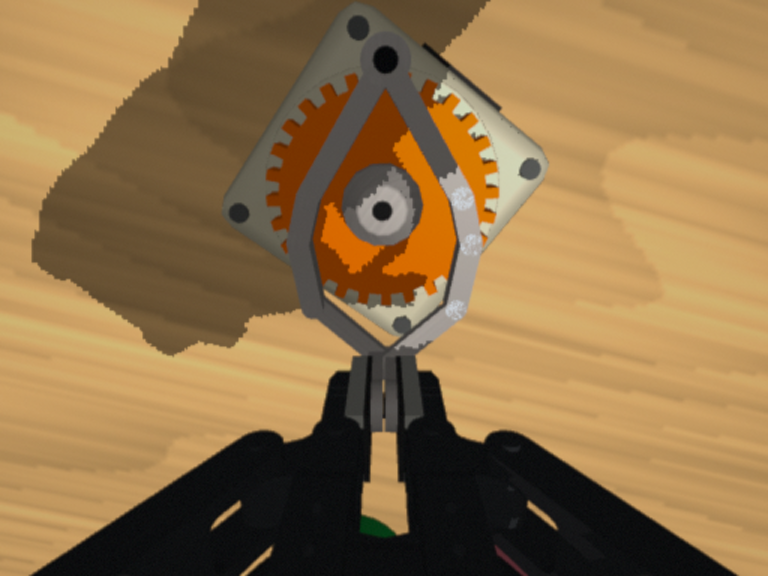

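The spindle's hole is at (381.5,211) with the predicted row matching, and it lies inside the loop, whose sides are at 313 and 460. The ring is ~1 mm off laterally and ~1 mm off along. I'll correct that and lower.

```bash
python3 -m crank '[{"gripper":5,"travel":[1,-1.2,0],"twist":[0,0,0]},{"gripper":5,"travel":[0,0,10],"twist":[0,0,0]},{"gripper":5,"travel":[0,0,15],"twist":[0,0,0]},{"gripper":5,"travel":[0,0,15],"twist":[0,0,0]},{"gripper":5,"travel":[0,0,12],"twist":[0,0,0]},{"gripper":5,"travel":[0,0,8],"twist":[0,0,0]},{"gripper":5,"travel":[0,0,4],"twist":[0,0,0]},{"gripper":5,"travel":[0,0,0],"twist":[0,0,0]},{"gripper":5,"travel":[0,0,0],"twist":[0,0,0]}]'
python3 - <<'E'
from h import *
im=bot.camera("wrist")[:,:,::-1]; print(bot.get_obs()["ee_pos"],hinge(im))
cv2.imwrite("pics/w6full.png",im)
E
```

```text
time: 7.48
ee_pos: [0.5573, -0.2809, 0.0758]
tcp_rot: [-180.0, 0.0, -165.0]
wrist_force: [-0.3, 0.7, -1.2]
opening: 0.008
grasp_force: 63.3
[ 0.55727624 -0.28094684  0.07584759] [(array([256.76284585,  39.35177866]), np.int32(253))]
```

```bash
python3 -m crank '[{"gripper":5,"travel":[0,0.6,1.5],"twist":[0,0,0]},{"gripper":5,"travel":[0,0,1.5],"twist":[0,0,0]},{"gripper":5,"travel":[0,0,0.5],"twist":[0,0,0]},{"gripper":5,"travel":[0,0,0],"twist":[0,0,0]},{"gripper":5,"travel":[0,0,0],"twist":[0,0,0]}]'
python3 - <<'E'
from h import *
im=bot.camera("wrist")[:,:,::-1]; print(bot.get_obs()["ee_pos"],bot.get_obs()["wrist_force"],hinge(im))
cv2.imwrite("pics/w7.png",cv2.resize(im,None,fx=1.5,fy=1.5,interpolation=cv2.INTER_CUBIC))
E
```

```text
time: 8.15
ee_pos: [0.5572, -0.2803, 0.0727]
tcp_rot: [-180.0, 0.1, -165.0]
wrist_force: [-0.2, -0.0, 5.8]
opening: 0.0076
grasp_force: 65.2
[ 0.55712885 -0.28030193  0.07261104] [-1.01300501  0.65618314  5.41068377] [(array([256.94509804,  39.01568627]), np.int32(255))]
```

View pics/w7.png

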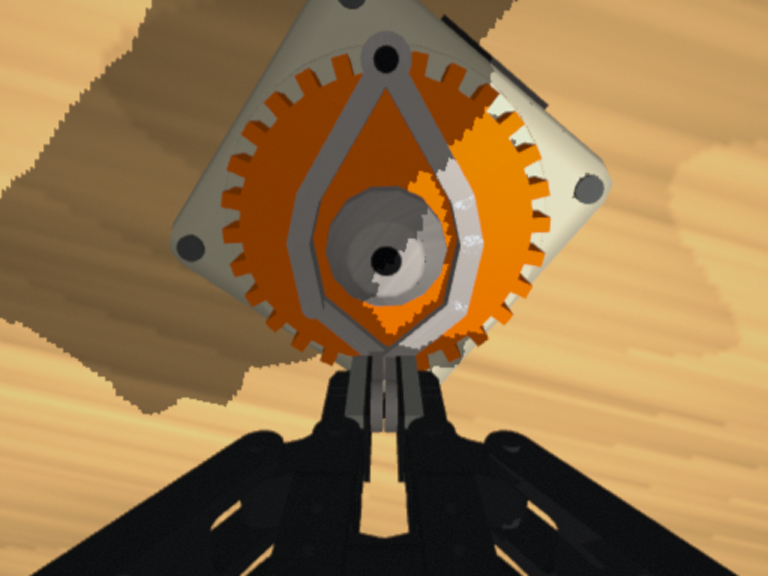

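The ring lies flat on the gear: TCP z is 72.6 mm as expected, there is a 6–7 N push, and the head is centred in the loop. I'll release gradually, following the pads' backward swing downward so they don't drag the ring up.

```bash
python3 -m crank '[{"gripper":16,"travel":[0,0,0.4],"twist":[0,0,0]},{"gripper":24,"travel":[0,0,0.6],"twist":[0,0,0]},{"gripper":32,"travel":[0,0,0.8],"twist":[0,0,0]},{"gripper":40,"travel":[0,0,1.0],"twist":[0,0,0]},{"gripper":48,"travel":[0,0,1.2],"twist":[0,0,0]},{"gripper":56,"travel":[0,0,1.5],"twist":[0,0,0]},{"gripper":64,"travel":[0,0,1.5],"twist":[0,0,0]},{"gripper":75,"travel":[0,0,0],"twist":[0,0,0]},{"gripper":85,"travel":[0,0,0],"twist":[0,0,0]},{"gripper":85,"travel":[0,0,0],"twist":[0,0,0]},{"gripper":85,"travel":[0,0,0],"twist":[0,0,0]}]'
python3 - <<'E'
from h import *
im=bot.camera("wrist")[:,:,::-1]; print(hinge(im))
cv2.imwrite("pics/w8.png",cv2.resize(im,None,fx=1.5,fy=1.5,interpolation=cv2.INTER_CUBIC))
E
```

```text
time: 9.57
ee_pos: [0.5569, -0.2802, 0.0649]
tcp_rot: [-180.0, 0.0, -165.0]
wrist_force: [0.5, -1.1, 0.7]
opening: 0.0851
grasp_force: 0.0
[(array([257.39721254,  44.46689895]), np.int32(287))]
```

View pics/w8.png

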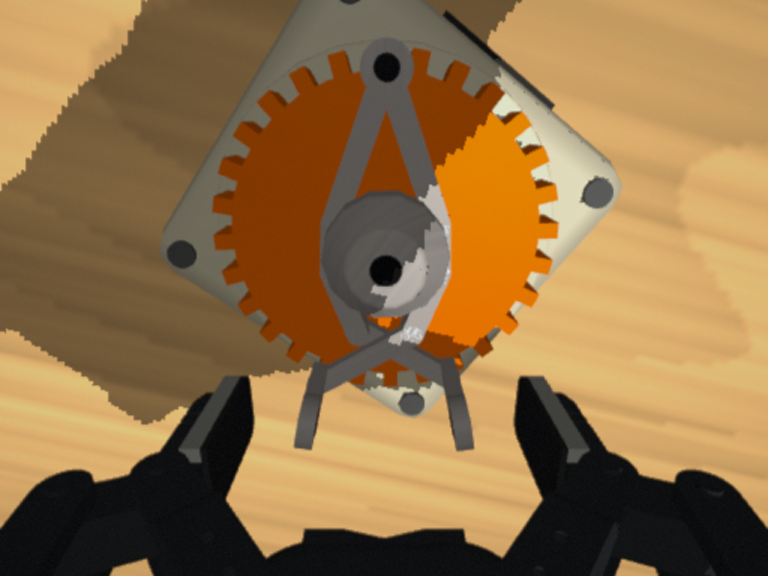

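The jaws have shut under the head: hinge (386,67), eyes free between the open fingers at (308,405) and (457,405). Next I lift clear and check the ring's height from the hinge hole in two views.

```bash
python3 - <<'E'
from h import *
c=bot.calibration("wrist"); im=bot.camera("wrist")[:,:,::-1]; np.save("v1.npy",dict(c=c,h=hinge(im)),allow_pickle=True)
E
python3 -m crank '[{"gripper":85,"travel":[0,0,-10],"twist":[0,0,0]},{"gripper":85,"travel":[0,0,-25],"twist":[0,0,0]},{"gripper":85,"travel":[0,0,-40],"twist":[0,0,0]},{"gripper":85,"travel":[0,0,-40],"twist":[0,0,0]},{"gripper":85,"travel":[0,0,-15],"twist":[0,0,0]},{"gripper":85,"travel":[0,0,0],"twist":[0,0,0]},{"gripper":85,"travel":[0,0,0],"twist":[0,0,0]},{"gripper":85,"travel":[0,0,0],"twist":[0,0,0]}]'
python3 - <<'E'
from h import *
v=np.load("v1.npy",allow_pickle=True).item(); c=bot.calibration("wrist"); im=bot.camera("wrist")[:,:,::-1]
pu,pv=proj("wrist",(.4586,-.3055,.073),c); print("pred",pu,pv)
H=hinge(im,(int(pu)-12,int(pv)-12,int(pu)+12,int(pv)+12)); print(H,v["h"])
cv2.imwrite("pics/w9.png",im)
for z in(.066,.07,.073,.078,.084): print(z,ray("wrist",v["h"][0][0],z,v["c"])[:2],ray("wrist",H[0][0],z,c)[:2] if H else "", np.linalg.norm(ray("wrist",H[0][0],z,c)[:2]-[.5076,-.2925]) if H else "")
E
```

```text
time: 10.68
ee_pos: [0.5564, -0.28, 0.1932]
tcp_rot: [179.9, -0.1, -165.0]
wrist_force: [0.4, -0.1, 0.6]
opening: 0.085
grasp_force: 0.0
pred 256.32747121630507 59.27211753573562
[(array([255.83116883,  63.50649351]), np.int32(77))] [(array([257.36713287,  44.45804196]), np.int32(286))]
0.066 [ 0.46096579 -0.30526684] [ 0.46132239 -0.30514951] 0.047975275740380054
0.07 [ 0.46136166 -0.30518151] [ 0.46152189 -0.30510533] 0.04777119040786194
0.073 [ 0.46165856 -0.30511751] [ 0.46167151 -0.3050722 ] 0.047618127788782376
0.078 [ 0.46215339 -0.30501085] [ 0.46192089 -0.30501698] 0.04736302608679651
0.084 [ 0.46274719 -0.30488286] [ 0.46222013 -0.30495071] 0.04705690850530542
```

```bash
python3 - <<'E'
from h import *
c=bot.calibration("wrist"); im=cv2.imread("pics/w9.png")
pu,pv=map(int,proj("wrist",(.5076,-.2925,.1),c)); H=hinge(im,(pu-10,pv-10,pu+10,pv+10)); print(pu,pv,H)
w8=cv2.resize(cv2.imread("pics/w8.png"),(512,384),interpolation=cv2.INTER_AREA); v=np.load("v1.npy",allow_pickle=True).item()
a=hinge(w8,(245,170,270,192)); print(a)
for h,s,cc in((v["h"],a,v["c"]),(hinge(im,(244,51,268,71)),H,c)):
  if s and h:
    p=ray("wrist",h[0][0],.073,cc);q=ray("wrist",s[0][0],.1,cc); print(q, np.linalg.norm((p-q)[:2]))
E
```

```text
256 129 [(array([255.5, 129.5]), np.int32(68))]
[]
[ 0.50779278 -0.29300793  0.1       ] 0.04759478286406041
```

The hinge triangulates to z = 73 mm, which is flat on the gear, and it sits ~48 mm behind the axis. One last numeric check is whether the eyes' tops fit a flat ring in the released view.

```bash
python3 - <<'E'
from h import *
v=np.load("v1.npy",allow_pickle=True).item(); c=v["c"]; a=np.radians(15); R=np.array([[np.cos(a),-np.sin(a)],[np.sin(a),np.cos(a)]])
h=ray("wrist",v["h"][0][0],.073,c)[:2]
for dz in(0,.003,.006):
  print(dz,[np.round(np.array(proj("wrist",[*(h+R@[.05+.0525,s*.0265]),.099+dz],c))*1.5) for s in(-1,1)], [np.round(np.array(proj("wrist",[*(h+R@[.05+.038,s*.026]),.073+dz],c))*1.5) for s in(-1,1)])
E
```

```text
0 [array([291., 455.]), array([479., 455.])] [array([305., 364.]), array([465., 364.])]
0.003 [array([289., 462.]), array([481., 463.])] [array([303., 369.]), array([467., 369.])]
0.006 [array([287., 470.]), array([483., 470.])] [array([302., 373.]), array([468., 374.])]
```

```bash
python3 -c "
from workcell import bot
print(bot.job_done())"
```

```text
the job is handed in; nothing more can be done
None
```

The steel ring lies flat on the orange gear with its jaws shut in the groove under the head; its centre measures about 2 mm off the spindle axis along the ring, the gripper is clear, the rusty ring was not touched, and the job was handed in at about 11 s.

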